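# Tally a handed-in part on the counting scale

## Task

Either the steel gear or the wooden pin block has been handed in, in the yellow taped square: book that one in on the counting scale. While the pan is still empty press the white zero key, then set the part from the square down gently, flat and in the middle of the pan, let go of it, press the item key that belongs to it (yellow for the gear, blue for the pin block) and last the green enter key. Press each key fully down, one key at a time and none but these three, leave the part lying on the pan, and leave everything else on the bench where it is.

Things in the scene. Friction and masses are not known exactly. Their poses are not given: they have to be found in the camera images.
- scale: grey bench counting scale, fixed, 317 mm deep (x), 212 mm wide (y): steel pan, in front of it a sloped console with display and five keys. Origin: on the bench under the pan's middle; x points from the keys to the back, y left, z up. The console ends 228 mm in front of the origin and is at most 70 mm high; the key row lies 192 mm in front of it, cap tops about 53 mm high
- pan_mid (a point): middle of the upper face of the steel weighing pan, 190 (x) by 206 (y) mm, flat without a lip, 72 mm above the bench; the empty pan springs down at most 4 mm
- pan (a joint): how far the pan has sunk under load, m (0 to 0.004)
- key_zero_top (a point): white key, ring mark: zero, first key from the left as seen from the robot; cap 27 x 28 mm standing 9 mm above the sloped key panel, 40 mm from the next key. This point: the middle of the top of the cap when up; z is the direction out of the panel (tilted 15 degrees from vertical towards the front of the scale)
- key_zero (a joint): travel of the white key in m: 0 up, 0.0045 fully down; its spring takes 1.5 N to start and 5 N to hold down
- key_clear_top (a point): red key, cross mark: clears the tally; second from the left; not wanted here; cap 27 x 28 mm standing 9 mm above the sloped key panel, 40 mm from the next key. This point: the middle of the top of the cap when up; z is the direction out of the panel (tilted 15 degrees from vertical towards the front of the scale)
- key_clear (a joint): travel of the red key in m: 0 up, 0.0045 fully down; its spring takes 1.5 N to start and 5 N to hold down
- key_yellow_top (a point): yellow key, gear mark: item memory for the gear; middle of the row; cap 27 x 28 mm standing 9 mm above the sloped key panel, 40 mm from the next key. This point: the middle of the top of the cap when up; z is the direction out of the panel (tilted 15 degrees from vertical towards the front of the scale)
- key_yellow (a joint): travel of the yellow key in m: 0 up, 0.0045 fully down; its spring takes 1.5 N to start and 5 N to hold down
- key_blue_top (a point): blue key, pin mark: item memory for the pin block; fourth from the left; cap 27 x 28 mm standing 9 mm above the sloped key panel, 40 mm from the next key. This point: the middle of the top of the cap when up; z is the direction out of the panel (tilted 15 degrees from vertical towards the front of the scale)
- key_blue (a joint): travel of the blue key in m: 0 up, 0.0045 fully down; its spring takes 1.5 N to start and 5 N to hold down
- key_enter_top (a point): green key, arrow mark: enter, adds the weighing to the tally; last on the right; cap 27 x 28 mm standing 9 mm above the sloped key panel, 40 mm from the next key. This point: the middle of the top of the cap when up; z is the direction out of the panel (tilted 15 degrees from vertical towards the front of the scale)
- key_enter (a joint): travel of the green key in m: 0 up, 0.0045 fully down; its spring takes 1.5 N to start and 5 N to hold down
- square_mid (a point): middle of the 170 x 170 mm square marked on the bench by four corners of yellow tape, where parts are handed in (flat, nothing to bump into)
- gear: steel spur gear lying flat, 60 mm across; toothed rim 12 mm thick, hub of 27 mm diameter on top up to 21 mm height; grasp it across the rim or by the hub. Origin: middle of its underside, z up
- pin_set: wooden block 60 (x) by 130 (y) by 22 mm high with five steel pins standing up in it to 47 mm; grasp the block across its 60 mm width. Origin: middle of its underside, y along its length, z up
- lotion_bottle: white pump bottle, 66 mm wide, 232 mm tall, standing; bystander. Origin: middle of its underside
- clip_box: open clear box of clips, 89 x 116 x 62 mm; bystander. Origin: middle of its underside
- calliper: digital calliper lying flat at the front left, 200 mm long, 15 mm thick; bystander. Origin: its middle, on the bench
There are look-alikes about, which are no part of the job. Leave any orange or turquoise look-alike of the gear alone.

How it is judged (in metres and radians):
On the way, in this order (a step that is already met when the one before it is completed fails the run):
1. the white zero key is pressed fully down, alone, while nothing touches the pan (value of joint key_zero above 0.003 m and value of joint each of key_clear, key_yellow, key_blue, key_enter below 0.0015 m and contact force between pan and anything else below 0.3 N), for 0.05 s.
2. the part from the taped square lies flat, let go and at rest on the middle of the pan, the zero key is up again (value of joint key_zero below 0.0015 m and (((horizontal distance between gear and pan_mid below 0.045 m and z of gear in the frame of pan_mid between -0.006 and 0.006 m and angle between gear's own z axis and vertical below 0.1 rad) and horizontal distance between pin_set and square_mid above 0.085 m and distance of pin_set from where it was at the start of the episode below 0.03 m and contact force between the fingers and gear below 0.2 N and linear speed of gear below 0.02 m/s) or ((horizontal distance between pin_set and pan_mid below 0.045 m and z of pin_set in the frame of pan_mid between -0.006 and 0.006 m and angle between pin_set's own z axis and vertical below 0.1 rad) and horizontal distance between gear and square_mid above 0.085 m and distance of gear from where it was at the start of the episode below 0.03 m and contact force between the fingers and pin_set below 0.2 N and linear speed of pin_set below 0.02 m/s))), for 0.2 s.
3. the item key of that part (yellow for the gear, blue for the pin block) is pressed fully down, alone (((((horizontal distance between gear and pan_mid below 0.045 m and z of gear in the frame of pan_mid between -0.006 and 0.006 m and angle between gear's own z axis and vertical below 0.1 rad) and horizontal distance between pin_set and square_mid above 0.085 m and distance of pin_set from where it was at the start of the episode below 0.03 m and contact force between the fingers and gear below 0.2 N and linear speed of gear below 0.02 m/s) and (value of joint key_yellow above 0.003 m and value of joint each of key_zero, key_clear, key_blue, key_enter below 0.0015 m)) or (((horizontal distance between pin_set and pan_mid below 0.045 m and z of pin_set in the frame of pan_mid between -0.006 and 0.006 m and angle between pin_set's own z axis and vertical below 0.1 rad) and horizontal distance between gear and square_mid above 0.085 m and distance of gear from where it was at the start of the episode below 0.03 m and contact force between the fingers and pin_set below 0.2 N and linear speed of pin_set below 0.02 m/s) and (value of joint key_blue above 0.003 m and value of joint each of key_zero, key_clear, key_yellow, key_enter below 0.0015 m)))), for 0.05 s.
4. the green enter key is pressed fully down, alone, with the part still lying on the pan (all of step 2 and value of joint key_enter above 0.003 m and value of joint each of key_clear, key_yellow, key_blue below 0.0015 m), for 0.05 s.
At the end, for the whole second after the job is handed in: the part that stood in the taped square lies flat (within 0.1 rad) and at rest on the pan, its middle within 45 mm of the pan's middle, let go; all five keys are up (less than 1 mm down); the other part is still where it was (within 30 mm) ((((horizontal distance between gear and pan_mid below 0.045 m and z of gear in the frame of pan_mid between -0.006 and 0.006 m and angle between gear's own z axis and vertical below 0.1 rad) and horizontal distance between pin_set and square_mid above 0.085 m and distance of pin_set from where it was at the start of the episode below 0.03 m and contact force between the fingers and gear below 0.2 N and linear speed of gear below 0.02 m/s) or ((horizontal distance between pin_set and pan_mid below 0.045 m and z of pin_set in the frame of pan_mid between -0.006 and 0.006 m and angle between pin_set's own z axis and vertical below 0.1 rad) and horizontal distance between gear and square_mid above 0.085 m and distance of gear from where it was at the start of the episode below 0.03 m and contact force between the fingers and pin_set below 0.2 N and linear speed of pin_set below 0.02 m/s)) and value of joint each of key_zero, key_clear, key_yellow, key_blue, key_enter below 0.001 m); the robot touches nothing.
It fails at once if the red clear key is pressed, or two keys together (more than 2 mm) (value of joint key_clear above 0.002 m or value of joint each of key_zero, key_clear above 0.002 m or value of joint each of key_zero, key_yellow above 0.002 m or value of joint each of key_zero, key_blue above 0.002 m or value of joint each of key_zero, key_enter above 0.002 m or value of joint each of key_clear, key_yellow above 0.002 m or value of joint each of key_clear, key_blue above 0.002 m or value of joint each of key_clear, key_enter above 0.002 m or value of joint each of key_yellow, key_blue above 0.002 m or value of joint each of key_yellow, key_enter above 0.002 m or value of joint each of key_blue, key_enter above 0.002 m).
It fails at once if an item key is pressed (more than 2 mm) while its part is not on the pan, or the enter key with neither part on the pan ((value of joint key_yellow above 0.002 m and not (horizontal distance between gear and pan_mid below 0.09 m and height (world z) of gear above 0.05 m)) or (value of joint key_blue above 0.002 m and not (horizontal distance between pin_set and pan_mid below 0.09 m and height (world z) of pin_set above 0.05 m)) or (value of joint key_enter above 0.002 m and not ((horizontal distance between gear and pan_mid below 0.09 m and height (world z) of gear above 0.05 m) or (horizontal distance between pin_set and pan_mid below 0.09 m and height (world z) of pin_set above 0.05 m)))).
It fails at once if the zero key is pressed (more than 2 mm) while a part is on the pan (value of joint key_zero above 0.002 m and ((horizontal distance between gear and pan_mid below 0.09 m and height (world z) of gear above 0.05 m) or (horizontal distance between pin_set and pan_mid below 0.09 m and height (world z) of pin_set above 0.05 m))).
It fails at once if the pan is loaded with more than 30 N (part slammed down or pan pushed) (contact force between pan and anything else above 30 N).
It fails at once if a bystander is moved by more than 30 mm, or both parts are (distance of any of lotion_bottle, clip_box, calliper from where it was at the start of the episode above 0.03 m or distance of each of gear, pin_set from where it was at the start of the episode above 0.03 m).
It also fails if it takes over 72 s, if anything falls off the work surface, if the arm or the gripper's body presses on something with over 40 N, if the wrist force passes 120 N, or if a joint passes its speed limit or range.

## Robot

A 7-joint arm with a two-finger parallel gripper is mounted at the origin on a cart in front of the work surface, level with it; the furniture and walls round the work are solid. World frame = base frame: x ahead of the robot, y to its left, z up, the work surface at z = 0. Lengths are in m, angles in degrees, forces in N, time in s.
With the tool pointing down it reaches from about 0.425 to 0.875 m from the base axis. Payload 4.7 kg.
Tool frame: the origin (TCP) lies midway between the tips of the shut fingers; the grasp point (between the pads) lies 19 mm behind it; z points along the fingers, x is the direction in which the jaws open and shut, and the axes are right-handed (so a half turn about z gives the same grasp; the last joint's range is limited). The gripper opens to 87 mm and grips with 3 to 60 N. Pads are 19 mm wide; open, the fingers measure 117 mm over their backs; the gripper's body (75 mm by 190 mm) begins 51 mm behind the grasp point.
Start: joints at [74.204, 18.392, -4.016, 83.108, 1.295, 78.541, -3.26], TCP at [0.186, -0.623, 0.223] pointing down, gripper open.
Joint ranges: [-163.93, 163.93], [-17.29, 119.83], [-79.2, 71.16], [3.27, 140.29], [-89.18, 269.18], [5.43, 117.66], [-154.24, 154.24]. Speed limits (degrees/s): [147.25, 147.25, 180, 180, 180, 180, 180].

## Interface

Orientations are given as [roll, pitch, yaw] about the fixed x, y, z axes, in that order (R = Rz(yaw) Ry(pitch) Rx(roll)).
In Python, from cell import env gives the robot as it stands.
- The arm moves only by the tool carry_out, never from a script. Its argument "plan" is a list of rows, each an object with "grip": the closure, from 0 (fully open) to 1 (shut); "dp": the shift along the tool's x, y, z in m, a list of three; "rotation": the turn, a rotation vector about the tool's x, y, z in degrees, a list of three. In form: [{"grip": grip, "dp": [dx, dy, dz], "rotation": [wx, wy, wz]}, ...]. A call has 1 to 8 rows; each row shifts and turns the pose as measured when the row begins, along the tool's axes as they then stand; what a row does not reach is not made up. A row lasts 1/12 s, in which the tool goes at most 41.7 mm and 7.16 degrees, less where a joint would pass 70% of its speed; a pose out of reach is approached as far as the arm can. A call is refused whole if a number of a shift passes 0.0417 or a number of a turn 7.16, either way. A call with a gripper value outside its range is refused whole. The fingers move at their own pace and stop on an object; "force" is the grip in N (left out, the last holds). Time passes only in rows, so rows that do not move let the fingers close. It gives the time, the measured TCP pose, the force and the opening at its end, in the units of the state.
- env.get_obs(): the state, without advancing time (a new reading comes with each control period).
- env.read_camera(name): name is "side" or "top" or "wrist"; returns the picture (420x560x3 uint8, red, green, blue); there is no depth.
- env.camera_params(name): a dict with "fx", "fy", "cx", "cy" (pixels), "R" (3x3) and "t" (3): a world point X has camera coordinates R X + t. Camera axes: x right, y down, z forward; pixel columns grow to the right and rows downward; lengths in m; the calibration is good to about 2 mm. A picture is of the moment at which its call begins: read the wrist's pose just before it. camera_params takes no time and is no camera call; for the wrist camera it gives the pose at the moment of the call.
- env.sign_off(): hands the job in, once; it reports no verdict.
The state is a dict: "time_s": time; "qpos": joint angles; "joint_velocities": joint speeds; "effort": joint torques, N m; "tool_pos": TCP position; "tool_rot": TCP orientation; "force": force on the tool from outside, world axes, zero at the start; "wrist_torque": the same for the moment, N m; "grip_width": finger opening in m.
Only numpy, scipy, OpenCV 4.12 (cv2) and the standard library are available. Lean on these libraries where they do the work, as an engineer would, in place of code of your own. Each camera call takes 0.05 s, during which the arm holds its last target. There are 200 camera calls.

## Working session

There is one attempt and no reset: what is moved stays moved. The work goes in short steps, Python scripts to look and compute and a tool call to move; the robot and the scene stay as the last step left them, time stands still between calls to the robot, and variables do not carry over. Pictures are saved under pics/ and viewed, about 8 in all and at most 12, crops included, and the job is handed in when it is done.

Besides the shell and the picture viewer there is one more tool, called after "Emit:" in YAML: its name, and indented under it one key for each argument. carry_out: Moves the arm, as the interface text tells. Its arguments: {"type":"object","properties":{"plan":{"type":"array","items":{"type":"object","properties":{"grip":{"type":"number"},"dp":{"type":"array","items":{"type":"number"}},"rotation":{"type":"array","items":{"type":"number"}}}}},"force":{"type":"number"}},"required":["plan"]}

```bash
mkdir -p pics; python3 - <<'E'
from cell import env
import cv2
o=env.get_obs();print(o)
for n in("top","side"):
    p=env.camera_params(n);print(n,p)
    cv2.imwrite(f"pics/{n}0.png",env.read_camera(n)[:,:,::-1])
E
```

```text
{'time_s': 0.0, 'qpos': array([74.20294678, 18.43866741, -4.01482765, 83.17553578,  1.29646531,
       78.53983337, -3.26181284]), 'joint_velocities': array([ 0.0195003 ,  0.01265492, -0.00363777,  0.07539625,  0.06992374,
        0.02348976,  0.0289578 ]), 'effort': array([ 2.54033494e-04, -4.91289926e+01, -4.03766893e-01, -3.12532067e+01,
       -6.41038315e-02,  4.36805247e-02,  1.26536056e-04]), 'tool_pos': array([ 0.18552796, -0.62238337,  0.22146031]), 'tool_rot': array([ 1.79992593e+02,  1.08714831e-01, -7.33953784e+01]), 'force': array([-0.03024211,  0.65720077, -0.13352307]), 'wrist_torque': array([ 0.0124494 , -0.03380293,  0.00745936]), 'grip_width': 0.08700460142563424}
top {'fx': 423.0511713746435, 'fy': 423.0511713746435, 'cx': 276.0660717488381, 'cy': 204.83653871169457, 'R': array([[-1.18614041e-02, -9.99929466e-01, -6.07930905e-04],
       [-9.93145562e-01,  1.18516280e-02, -1.16281690e-01],
       [ 1.16280694e-01, -7.75500242e-04, -9.93216089e-01]]), 't': array([-0.04834746,  0.51417915,  1.19881828])}
side {'fx': 528.5394306449415, 'fy': 528.5394306449415, 'cx': 280.710850288452, 'cy': 214.10220125871237, 'R': array([[-0.80284954, -0.59616307,  0.00471293],
       [-0.29072473,  0.38459136, -0.87610993],
       [ 0.52049184, -0.70475462, -0.48208834]]), 't': array([0.37799616, 0.25376056, 0.97277085])}
```

View pics/top0.png

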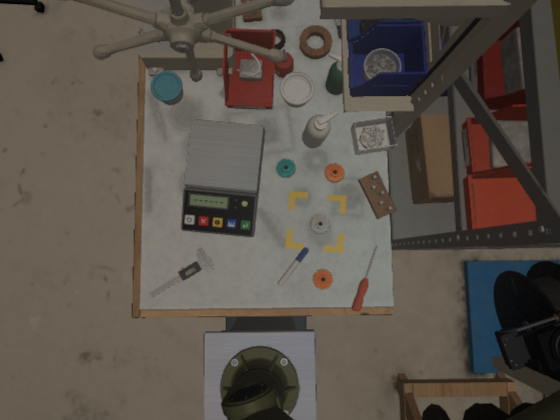

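View pics/side0.png

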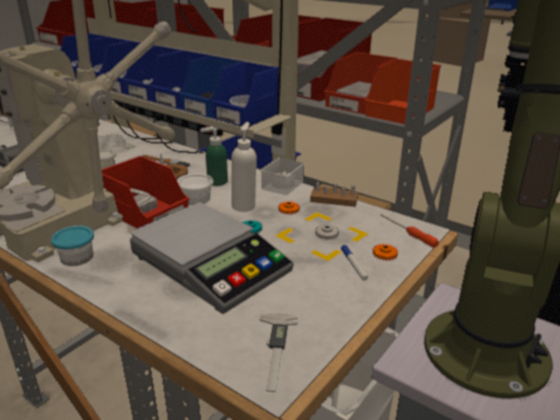

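The candidates in the top view are the grey gear at (320,223) inside the tape corners, the turquoise look-alike at (286,168), and the orange ones at (335,172) and (323,279). The pin block at (377,194) is outside the square, so the part to book in is the steel gear (yellow key). I'll check this in a close crop.

```bash
python3 - <<'E'
import cv2
im=cv2.imread("pics/top0.png")
c=im[110:260,175:375]
c=cv2.resize(c,None,fx=4,fy=4,interpolation=cv2.INTER_CUBIC)
c=cv2.convertScaleAbs(c,alpha=1.5)
cv2.imwrite("pics/crop0.png",c)
E
cat > h.py <<'E'
import numpy as np
from cell import env
def back(cam,u,v,z,p=None):
    p=p or env.camera_params(cam);R=np.array(p["R"]);t=np.array(p["t"])
    d=R.T@np.array([(u-p["cx"])/p["fx"],(v-p["cy"])/p["fy"],1]);c=-R.T@t
    return c+d*(z-c[2])/d[2]
def proj(cam,X,p=None):
    p=p or env.camera_params(cam);q=np.array(p["R"])@X+p["t"]
    return np.array([p["fx"]*q[0]/q[2]+p["cx"],p["fy"]*q[1]/q[2]+p["cy"]])
E
```

```text
(no output)
```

View pics/crop0.png

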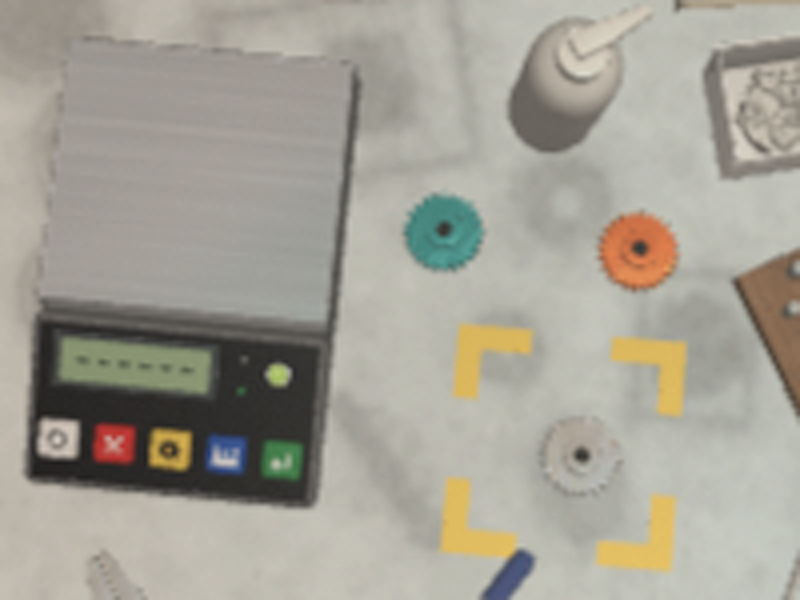

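The crop shows the grey steel gear at (581,455), inside the tape. Keys: white (58,439), yellow (170,450), green (281,460). Pan corners are about (75,40), (353,62), (328,325) and (42,301).

```bash
python3 - <<'E'
from h import *
f=lambda x,y:(175+(x+.5)/4-.5,110+(y+.5)/4-.5)
K={}
for n,(x,y) in dict(w=(58,439),r=(114,444),ye=(170,450),b=(226,455),g=(281,460)).items():
    K[n]=back("top",*f(x,y),.053);print(n,K[n].round(4))
C=[back("top",*f(x,y),.072) for x,y in [(75,40),(353,62),(328,325),(42,301)]]
for c in C:print("pan",c.round(4))
m=np.mean(C,0);print("mid",m)
d=K["g"]-K["w"];print("key yaw of -y dir",np.degrees(np.arctan2(d[0],-d[1])),np.linalg.norm(d))
print("gear",back("top",*f(581,455),.021),"pin",back("top",377,194,.022))
yaw=np.arctan2(d[0],-d[1]);ex=np.array([np.cos(yaw),np.sin(yaw)]);print("mid from keys",K["ye"][:2]+.192*ex)
E
```

```text
w [0.4723 0.1928 0.053 ]
r [0.4682 0.1531 0.053 ]
ye [0.4635 0.1133 0.053 ]
b [0.4595 0.0736 0.053 ]
g [0.4555 0.0346 0.053 ]
pan [0.7579 0.1802 0.072 ]
pan [ 0.7393 -0.0193  0.072 ]
pan [ 5.489e-01 -2.000e-04  7.200e-02]
pan [0.5684 0.2014 0.072 ]
mid [0.65361155 0.09051758 0.072     ]
key yaw of -y dir -6.064373541330261 0.1590984704680593
gear [ 0.45876963 -0.18133682  0.021     ] pin [ 0.54295798 -0.35076149  0.022     ]
mid from keys [0.65442299 0.09303309]
```

```bash
cat >> h.py <<'E'
from scipy.spatial.transform import Rotation as Ro
def plan(pos,yaw,n,p0=None,y0=None):
    "rows dp + rot z (tool) from the present pose, tool pointing down"
    o=env.get_obs();p=np.array(o["tool_pos"] if p0 is None else p0);y=o["tool_rot"][2] if y0 is None else y0
    d=(np.array(pos)-p)/n;w=(yaw-y)/n
    for i in range(n):
        R=Ro.from_euler("xyz",[180,0,y+i*w],degrees=True)
        print(R.inv().apply(d).round(4).tolist(),round(-w,2))
E
python3 -c "
from h import *
plan([.5,-.2,.22],-6,16)"
```

```text
[-0.0197, -0.0264, 0.0001] -4.21
[-0.0177, -0.0278, 0.0001] -4.21
[-0.0156, -0.029, 0.0001] -4.21
[-0.0134, -0.03, 0.0001] -4.21
[-0.0112, -0.031, 0.0001] -4.21
[-0.0089, -0.0317, 0.0001] -4.21
[-0.0065, -0.0323, 0.0001] -4.21
[-0.0042, -0.0326, 0.0001] -4.21
[-0.0017, -0.0329, 0.0001] -4.21
[0.0007, -0.0329, 0.0001] -4.21
[0.0031, -0.0328, 0.0001] -4.21
[0.0055, -0.0325, 0.0001] -4.21
[0.0079, -0.032, 0.0001] -4.21
[0.0102, -0.0313, 0.0001] -4.21
[0.0125, -0.0305, 0.0001] -4.21
[0.0147, -0.0295, 0.0001] -4.21
```

Emit:
carry_out:
  plan:
    - {"grip": 1,"dp": [-0.02,-0.026,0],"rotation": [0,0,-4.2]}
    - {"grip": 1,"dp": [-0.018,-0.028,0],"rotation": [0,0,-4.2]}
    - {"grip": 1,"dp": [-0.016,-0.029,0],"rotation": [0,0,-4.2]}
    - {"grip": 1,"dp": [-0.013,-0.03,0],"rotation": [0,0,-4.2]}
    - {"grip": 1,"dp": [-0.011,-0.031,0],"rotation": [0,0,-4.2]}
    - {"grip": 1,"dp": [-0.009,-0.032,0],"rotation": [0,0,-4.2]}
    - {"grip": 1,"dp": [-0.0065,-0.032,0],"rotation": [0,0,-4.2]}
    - {"grip": 1,"dp": [-0.004,-0.033,0],"rotation": [0,0,-4.2]}
  force: 20

```text
time_s: 0.77
tool_pos: [0.3334, -0.4091, 0.2145]
tool_rot: [179.6, 0.8, -39.7]
force: [1.0, -0.1, -0.1]
grip_width: 0.0419
```

Emit:
carry_out:
  plan:
    - {"grip": 1,"dp": [-0.002,-0.033,0],"rotation": [0,0,-4.2]}
    - {"grip": 1,"dp": [0.001,-0.033,0],"rotation": [0,0,-4.2]}
    - {"grip": 1,"dp": [0.003,-0.033,0],"rotation": [0,0,-4.2]}
    - {"grip": 1,"dp": [0.0055,-0.0325,0],"rotation": [0,0,-4.2]}
    - {"grip": 1,"dp": [0.008,-0.032,0],"rotation": [0,0,-4.2]}
    - {"grip": 1,"dp": [0.01,-0.031,0],"rotation": [0,0,-4.2]}
    - {"grip": 1,"dp": [0.0125,-0.0305,0],"rotation": [0,0,-4.2]}
    - {"grip": 1,"dp": [0.0147,-0.0295,0],"rotation": [0,0,-4.2]}

```text
time_s: 1.43
tool_pos: [0.4914, -0.1837, 0.2103]
tool_rot: [-179.9, 1.1, -4.5]
force: [0.3, -0.1, 0.4]
grip_width: 0.0011
```

```bash
python3 - <<'E'
from h import *
import cv2
p=env.camera_params("wrist")
im=env.read_camera("wrist")
cv2.imwrite("pics/w1.png",im[:,:,::-1])
print("gear pred px",proj("wrist",[.4588,-.1813,.021],p))
print(-np.array(p["R"]).T@p["t"]); np.save("w1.npy",[p],allow_pickle=True)
plan([.466,.193,.10],-6,11)
E
```

```text
gear pred px [260.8990399  188.06161579]
[ 0.50108646 -0.10565044  0.37341587]
[-0.0049, -0.0332, 0.01] 0.2
[-0.005, -0.0332, 0.01] 0.2
[-0.0051, -0.0332, 0.01] 0.2
[-0.0052, -0.0332, 0.01] 0.2
[-0.0053, -0.0332, 0.01] 0.2
[-0.0055, -0.0331, 0.01] 0.2
[-0.0056, -0.0331, 0.01] 0.2
[-0.0057, -0.0331, 0.01] 0.2
[-0.0058, -0.0331, 0.01] 0.2
[-0.0059, -0.0331, 0.01] 0.2
[-0.0061, -0.033, 0.01] 0.2
```

View pics/w1.png

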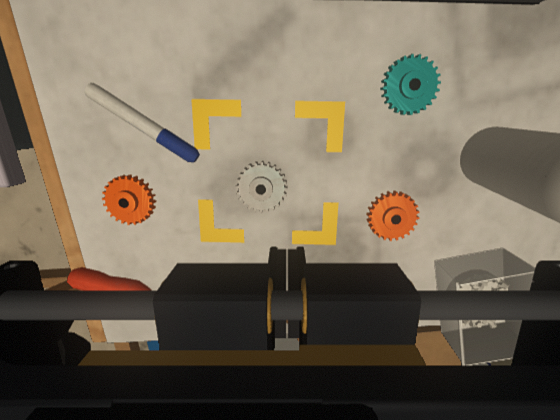

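The wrist view shows the grey gear's hole at (260,188); the top-view fix predicts (261,188), so they agree to within 1 mm. Next I move over the zero key.

Emit:
carry_out:
  plan:
    - {"grip": 1,"dp": [-0.005,-0.033,0.005],"rotation": [0,0,0.2]}
    - {"grip": 1,"dp": [-0.005,-0.033,0.005],"rotation": [0,0,0.2]}
    - {"grip": 1,"dp": [-0.005,-0.033,0.005],"rotation": [0,0,0.2]}
    - {"grip": 1,"dp": [-0.005,-0.033,0.005],"rotation": [0,0,0.2]}
    - {"grip": 1,"dp": [-0.005,-0.033,0.01],"rotation": [0,0,0.2]}
    - {"grip": 1,"dp": [-0.0055,-0.033,0.01],"rotation": [0,0,0.2]}
    - {"grip": 1,"dp": [-0.0055,-0.033,0.01],"rotation": [0,0,0.2]}
    - {"grip": 1,"dp": [-0.006,-0.033,0.01],"rotation": [0,0,0.2]}

```text
time_s: 2.15
tool_pos: [0.4738, 0.0951, 0.1505]
tool_rot: [-179.7, 0.8, -6.0]
force: [1.1, -0.5, -0.6]
grip_width: 0.0004
```

Emit:
carry_out:
  plan:
    - {"grip": 1,"dp": [-0.006,-0.033,0.01],"rotation": [0,0,0]}
    - {"grip": 1,"dp": [-0.006,-0.033,0.01],"rotation": [0,0,0]}
    - {"grip": 1,"dp": [-0.006,-0.033,0.01],"rotation": [0,0,0]}
    - {"grip": 1,"dp": [0,0,0],"rotation": [0,0,0]}

```text
time_s: 2.48
tool_pos: [0.4608, 0.2063, 0.1183]
tool_rot: [-179.6, 0.9, -5.6]
force: [-1.4, -0.2, -0.0]
grip_width: 0.0006
```

```bash
python3 -c "
from h import *
print(env.get_obs()['force'])
plan([.466,.193,.075],-6,3)"
```

```text
[-1.41941871 -0.21647906 -0.02230501]
[0.0021, 0.0042, 0.0144] 0.14
[0.0022, 0.0042, 0.0144] 0.14
[0.0022, 0.0042, 0.0144] 0.14
```

Emit:
carry_out:
  plan:
    - {"grip": 1,"dp": [0.002,0.004,0.014],"rotation": [0,0,0]}
    - {"grip": 1,"dp": [0.002,0.004,0.014],"rotation": [0,0,0]}
    - {"grip": 1,"dp": [0.002,0.004,0.012],"rotation": [0,0,0]}
    - {"grip": 1,"dp": [0,0,0],"rotation": [0,0,0]}

```text
time_s: 2.82
tool_pos: [0.463, 0.1969, 0.0755]
tool_rot: [-179.5, 1.0, -5.1]
force: [0.1, -0.6, -0.3]
grip_width: 0.0007
```

Emit:
carry_out:
  plan:
    - {"grip": 1,"dp": [0.0025,0.004,0.008],"rotation": [0,0,0.5]}
    - {"grip": 1,"dp": [0.001,0,0.006],"rotation": [0,0,0]}
    - {"grip": 1,"dp": [0,0,0.003],"rotation": [0,0,0]}
    - {"grip": 1,"dp": [0,0,0.002],"rotation": [0,0,0]}

```text
time_s: 3.15
tool_pos: [0.467, 0.1906, 0.0553]
tool_rot: [-179.6, 1.0, -5.9]
force: [-0.3, 0.3, 0.1]
grip_width: 0.0006
```

Emit:
carry_out:
  plan:
    - {"grip": 1,"dp": [0,0,0.003],"rotation": [0,0,0]}
    - {"grip": 1,"dp": [0,0,0.002],"rotation": [0,0,0]}

```text
time_s: 3.32
tool_pos: [0.4681, 0.1905, 0.0509]
tool_rot: [-179.6, 0.9, -5.9]
force: [-0.6, -0.3, 4.5]
grip_width: 0.0003
```

Emit:
carry_out:
  plan:
    - {"grip": 1,"dp": [0,0,0.002],"rotation": [0,0,0]}
    - {"grip": 1,"dp": [0,0,0.002],"rotation": [0,0,0]}

```text
time_s: 3.48
tool_pos: [0.4685, 0.1906, 0.0498]
tool_rot: [-179.7, 0.9, -6.0]
force: [-9.1, -5.7, 24.4]
grip_width: 0.0005
```

Emit:
carry_out:
  plan:
    - {"grip": 1,"dp": [0,0,0.001],"rotation": [0,0,0]}

```text
time_s: 3.57
tool_pos: [0.4683, 0.1905, 0.0503]
tool_rot: [-179.8, 0.9, -6.0]
force: [-3.7, -2.3, 7.6]
grip_width: 0.0005
```

```bash
python3 - <<'E'
from h import *
import cv2
im=env.read_camera("side")[:,:,::-1]
print(env.get_obs()["force"])
cv2.imwrite("pics/s1.png",cv2.resize(im[210:320,120:310],None,fx=4,fy=4,interpolation=cv2.INTER_CUBIC))
E
```

```text
[-4.59938807 -2.24862321 11.54942146]
```

View pics/s1.png

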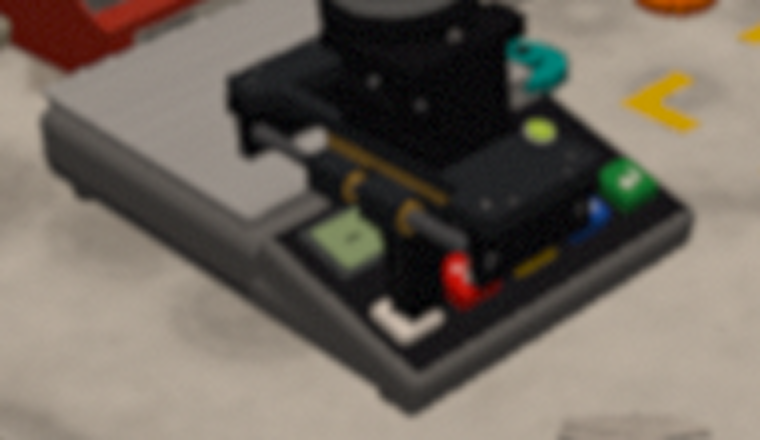

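The side crop shows the fingers standing on the white key at (405,320). It is sunk almost to the panel, and the red key beside it is up. The force rose past the 5 N spring, so the key is fully down. Next: lift and go to the gear.

Emit:
carry_out:
  plan:
    - {"grip": 1,"dp": [0,0,-0.025],"rotation": [0,0,0]}
    - {"grip": 1,"dp": [0,0,-0.035],"rotation": [0,0,0]}
    - {"grip": 0.5,"dp": [0.002,0.03,-0.01],"rotation": [0,0,0]}
    - {"grip": 0.2,"dp": [0.002,0.035,0],"rotation": [0,0,0]}
    - {"grip": 0,"dp": [0.002,0.035,0],"rotation": [0,0,0]}
    - {"grip": 0,"dp": [0.002,0.035,0],"rotation": [0,0,0]}
    - {"grip": 0,"dp": [0.002,0.035,0],"rotation": [0,0,0]}
    - {"grip": 0,"dp": [0.002,0.035,0],"rotation": [0,0,0]}

```text
time_s: 4.28
tool_pos: [0.4625, -0.0095, 0.1249]
tool_rot: [-179.5, 0.5, -4.6]
force: [0.2, -1.2, 0.2]
grip_width: 0.0324
```

```bash
python3 -c "
from h import *
print(env.get_obs()['tool_pos'])
plan([.459,-.181,.09],-6,6)"
```

```text
[ 0.46245147 -0.00953164  0.12487538]
[0.0017, 0.0285, 0.0058] 0.23
[0.0018, 0.0285, 0.0058] 0.23
[0.002, 0.0285, 0.0058] 0.23
[0.0021, 0.0285, 0.0058] 0.23
[0.0022, 0.0285, 0.0058] 0.23
[0.0023, 0.0285, 0.0058] 0.23
```

Emit:
carry_out:
  plan:
    - {"grip": 0,"dp": [0.002,0.0285,0.004],"rotation": [0,0,0.2]}
    - {"grip": 0,"dp": [0.002,0.0285,0.004],"rotation": [0,0,0.2]}
    - {"grip": 0,"dp": [0.002,0.0285,0.004],"rotation": [0,0,0.2]}
    - {"grip": 0,"dp": [0.002,0.0285,0.004],"rotation": [0,0,0.2]}
    - {"grip": 0,"dp": [0.002,0.0285,0.004],"rotation": [0,0,0.2]}
    - {"grip": 0,"dp": [0.002,0.02,0.004],"rotation": [0,0,0.2]}
    - {"grip": 0,"dp": [0,0,0],"rotation": [0,0,0]}

```text
time_s: 4.87
tool_pos: [0.458, -0.1889, 0.1002]
tool_rot: [-179.9, 0.1, -6.4]
force: [-0.5, -1.1, 0.4]
grip_width: 0.0794
```

```bash
python3 -c "
from h import *
plan([.459,-.181,.03],-6,3)"
```

```text
[0.0, -0.0027, 0.0234] -0.15
[0.0, -0.0027, 0.0234] -0.15
[0.0, -0.0027, 0.0234] -0.15
```

Emit:
carry_out:
  plan:
    - {"grip": 0,"dp": [0,-0.0027,0.02],"rotation": [0,0,0]}
    - {"grip": 0,"dp": [0,-0.0027,0.02],"rotation": [0,0,0]}
    - {"grip": 0,"dp": [0,-0.0027,0.018],"rotation": [0,0,0]}
    - {"grip": 0,"dp": [0,0,0],"rotation": [0,0,0]}

```text
time_s: 5.2
tool_pos: [0.4605, -0.1817, 0.0418]
tool_rot: [-179.9, -0.1, -6.7]
force: [-1.6, 0.3, 0.1]
grip_width: 0.0866
```

Emit:
carry_out:
  plan:
    - {"grip": 0,"dp": [-0.001,0,0.014],"rotation": [0,0,0]}
    - {"grip": 0,"dp": [0,0,0.012],"rotation": [0,0,0]}
    - {"grip": 0,"dp": [0,0,0.006],"rotation": [0,0,0]}
    - {"grip": 0,"dp": [0,0,0.002],"rotation": [0,0,0]}

```text
time_s: 5.53
tool_pos: [0.4617, -0.1797, 0.0086]
tool_rot: [-179.9, -0.3, -6.5]
force: [-0.2, 0.4, -0.0]
grip_width: 0.0871
```

Emit:
carry_out:
  plan:
    - {"grip": 0,"dp": [-0.002,0.0015,0.003],"rotation": [0,0,0]}
    - {"grip": 0,"dp": [0,0,0.0015],"rotation": [0,0,0]}

```text
time_s: 5.7
tool_pos: [0.4602, -0.1808, 0.0046]
tool_rot: [-179.9, -0.3, -6.4]
force: [-0.4, -0.5, -0.7]
grip_width: 0.0871
```

Emit:
carry_out:
  plan:
    - {"grip": 0.3,"dp": [0,0,0],"rotation": [0,0,0]}
    - {"grip": 0.5,"dp": [0,0,0],"rotation": [0,0,0]}
    - {"grip": 0.6,"dp": [0,0,0],"rotation": [0,0,0]}
    - {"grip": 0.7,"dp": [0,0,0],"rotation": [0,0,0]}
    - {"grip": 0.7,"dp": [0,0,0],"rotation": [0,0,0]}
    - {"grip": 0.7,"dp": [0,0,0],"rotation": [0,0,0]}
  force: 20

```text
time_s: 6.2
tool_pos: [0.4613, -0.1818, 0.0063]
tool_rot: [180.0, -0.5, -6.5]
force: [-0.1, 0.2, -0.7]
grip_width: 0.059
```

Emit:
carry_out:
  plan:
    - {"grip": 0.7,"dp": [0,0,-0.01],"rotation": [0,0,0]}
    - {"grip": 0.7,"dp": [0,0,-0.02],"rotation": [0,0,0]}
    - {"grip": 0.7,"dp": [0,0,-0.03],"rotation": [0,0,0]}
    - {"grip": 0.7,"dp": [0,0,-0.03],"rotation": [0,0,0]}
    - {"grip": 0.7,"dp": [0,0,-0.03],"rotation": [0,0,0]}
    - {"grip": 0.7,"dp": [0,0,-0.03],"rotation": [0,0,0]}
    - {"grip": 0.7,"dp": [0,0,0],"rotation": [0,0,0]}

```text
time_s: 6.78
tool_pos: [0.4575, -0.1793, 0.1637]
tool_rot: [-179.8, -0.2, -6.3]
force: [1.7, -0.6, 0.2]
grip_width: 0.0594
```

```bash
python3 -c "
from h import *
print(env.get_obs()['force'])
plan([.654,.092,.15],-6,13)"
```

```text
[ 1.69575789 -0.61059614  0.17171185]
[0.0127, -0.0224, 0.0011] -0.03
[0.0127, -0.0224, 0.0011] -0.03
[0.0127, -0.0224, 0.0011] -0.03
[0.0128, -0.0224, 0.0011] -0.03
[0.0128, -0.0224, 0.0011] -0.03
[0.0128, -0.0224, 0.0011] -0.03
[0.0128, -0.0224, 0.0011] -0.03
[0.0128, -0.0224, 0.0011] -0.03
[0.0128, -0.0224, 0.0011] -0.03
[0.0128, -0.0224, 0.0011] -0.03
[0.0128, -0.0223, 0.0011] -0.03
[0.0128, -0.0223, 0.0011] -0.03
[0.0128, -0.0223, 0.0011] -0.03
```

Emit:
carry_out:
  plan:
    - {"grip": 0.7,"dp": [0.0127,-0.0224,0.001],"rotation": [0,0,0]}
    - {"grip": 0.7,"dp": [0.0127,-0.0224,0],"rotation": [0,0,0]}
    - {"grip": 0.7,"dp": [0.0127,-0.0224,0],"rotation": [0,0,0]}
    - {"grip": 0.7,"dp": [0.0127,-0.0224,0],"rotation": [0,0,0]}
    - {"grip": 0.7,"dp": [0.0127,-0.0224,0],"rotation": [0,0,0]}
    - {"grip": 0.7,"dp": [0.0127,-0.0224,0],"rotation": [0,0,0]}
    - {"grip": 0.7,"dp": [0.0127,-0.0224,0],"rotation": [0,0,0]}
    - {"grip": 0.7,"dp": [0.0127,-0.0224,0],"rotation": [0,0,0]}

```text
time_s: 7.45
tool_pos: [0.5807, -0.0149, 0.1675]
tool_rot: [179.7, -0.4, -7.2]
force: [0.3, -0.8, -1.6]
grip_width: 0.059
```

Emit:
carry_out:
  plan:
    - {"grip": 0.7,"dp": [0.0127,-0.0224,0],"rotation": [0,0,0]}
    - {"grip": 0.7,"dp": [0.0127,-0.0224,0],"rotation": [0,0,0]}
    - {"grip": 0.7,"dp": [0.0127,-0.0224,0],"rotation": [0,0,0]}
    - {"grip": 0.7,"dp": [0.0127,-0.0224,0],"rotation": [0,0,0]}
    - {"grip": 0.7,"dp": [0.006,-0.01,0],"rotation": [0,0,0]}
    - {"grip": 0.7,"dp": [0,0,0],"rotation": [0,0,0]}
    - {"grip": 0.7,"dp": [0,0,0],"rotation": [0,0,0]}

```text
time_s: 8.03
tool_pos: [0.6511, 0.0882, 0.1651]
tool_rot: [179.9, -0.1, -6.7]
force: [0.2, -0.9, -0.9]
grip_width: 0.0591
```

```bash
python3 - <<'E'
from h import *
import cv2
im=env.read_camera("side")[:,:,::-1]
print(env.get_obs()["force"])
cv2.imwrite("pics/s2.png",cv2.resize(im[120:310,90:370],None,fx=2.8,fy=2.8,interpolation=cv2.INTER_CUBIC))
plan([.654,.092,.095],-6,3)
E
```

```text
[ 0.16020906  0.10811415 -1.42171811]
[0.0009, -0.0015, 0.0234] -0.25
[0.0009, -0.0015, 0.0234] -0.25
[0.0009, -0.0015, 0.0234] -0.25
```

View pics/s2.png

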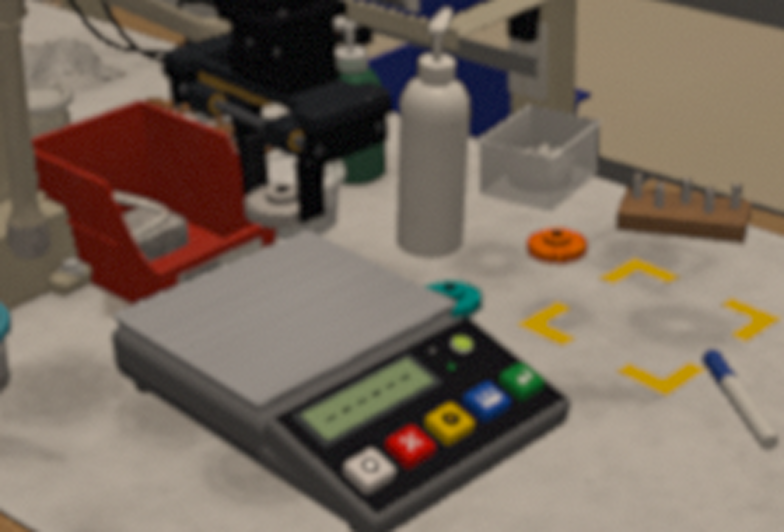

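The side view shows the gear level in the fingers at (285,205), with all the keys up and the bystanders undisturbed. Now I lower it.

Emit:
carry_out:
  plan:
    - {"grip": 0.7,"dp": [0.001,-0.0015,0.02],"rotation": [0,0,0]}
    - {"grip": 0.7,"dp": [0.001,-0.0015,0.02],"rotation": [0,0,0]}
    - {"grip": 0.7,"dp": [0.001,-0.001,0.018],"rotation": [0,0,0]}
    - {"grip": 0.7,"dp": [0,0,0.008],"rotation": [0,0,0]}
    - {"grip": 0.7,"dp": [0,0,0.003],"rotation": [0,0,0]}

```text
time_s: 8.5
tool_pos: [0.6539, 0.0813, 0.0967]
tool_rot: [179.5, -0.3, -7.3]
force: [0.3, 0.1, -0.9]
grip_width: 0.0594
```

Emit:
carry_out:
  plan:
    - {"grip": 0.7,"dp": [0,-0.008,0.005],"rotation": [0.4,0,0]}
    - {"grip": 0.7,"dp": [0,-0.003,0.004],"rotation": [0,0,0]}
    - {"grip": 0.7,"dp": [0,0,0.003],"rotation": [0,0,0]}
    - {"grip": 0.7,"dp": [0,0,0.001],"rotation": [0,0,0]}

```text
time_s: 8.83
tool_pos: [0.6557, 0.0896, 0.0844]
tool_rot: [179.9, -0.4, -7.6]
force: [0.4, -0.4, -1.4]
grip_width: 0.0586
```

Emit:
carry_out:
  plan:
    - {"grip": 0.7,"dp": [0,0,0.002],"rotation": [0,0,0]}
    - {"grip": 0.7,"dp": [0,0,0.002],"rotation": [0,0,0]}

```text
time_s: 9.0
tool_pos: [0.6566, 0.0901, 0.0814]
tool_rot: [179.9, -0.5, -7.5]
force: [-0.2, -0.9, -0.9]
grip_width: 0.0588
```

Emit:
carry_out:
  plan:
    - {"grip": 0.7,"dp": [0,0,0.0015],"rotation": [0,0,0]}
    - {"grip": 0.7,"dp": [0,0,0.0015],"rotation": [0,0,0]}

```text
time_s: 9.17
tool_pos: [0.657, 0.0903, 0.0788]
tool_rot: [179.9, -0.6, -7.5]
force: [0.7, 0.1, -1.5]
grip_width: 0.0591
```

Emit:
carry_out:
  plan:
    - {"grip": 0.7,"dp": [0,0,0.0015],"rotation": [0,0,0]}
    - {"grip": 0.7,"dp": [0,0,0.001],"rotation": [0,0,0]}

```text
time_s: 9.33
tool_pos: [0.6571, 0.0903, 0.0766]
tool_rot: [179.9, -0.6, -7.5]
force: [-0.9, -0.7, 1.4]
grip_width: 0.0592
```

Emit:
carry_out:
  plan:
    - {"grip": 0.7,"dp": [0,0,0.001],"rotation": [0,0,0]}
    - {"grip": 0.7,"dp": [0,0,0.001],"rotation": [0,0,0]}

```text
time_s: 9.5
tool_pos: [0.6571, 0.0904, 0.0755]
tool_rot: [179.9, -0.6, -7.5]
force: [-1.4, -1.6, 3.2]
grip_width: 0.059
```

Emit:
carry_out:
  plan:
    - {"grip": 0.3,"dp": [0,0,0],"rotation": [0,0,0]}
    - {"grip": 0.2,"dp": [0,0,0],"rotation": [0,0,0]}
    - {"grip": 0.1,"dp": [0,0,0],"rotation": [0,0,0]}
    - {"grip": 0,"dp": [0,0,0],"rotation": [0,0,0]}
    - {"grip": 0,"dp": [0,0,0],"rotation": [0,0,0]}
    - {"grip": 0,"dp": [0,0,0],"rotation": [0,0,0]}

```text
time_s: 10.0
tool_pos: [0.6583, 0.0907, 0.0757]
tool_rot: [180.0, -0.8, -7.5]
force: [-0.0, -0.3, 0.4]
grip_width: 0.0837
```

Emit:
carry_out:
  plan:
    - {"grip": 0,"dp": [0,0,-0.01],"rotation": [0,0,0]}
    - {"grip": 0,"dp": [0,0,-0.02],"rotation": [0,0,0]}
    - {"grip": 0,"dp": [0,0,-0.02],"rotation": [0,0,0]}
    - {"grip": 0,"dp": [0,0,-0.02],"rotation": [0,0,0]}
    - {"grip": 0.5,"dp": [0,0,-0.005],"rotation": [0,0,0]}

```text
time_s: 10.42
tool_pos: [0.6556, 0.0907, 0.1528]
tool_rot: [179.9, -0.5, -7.5]
force: [0.8, 0.3, 0.5]
grip_width: 0.0846
```

```bash
python3 - <<'E'
from h import *
plan([.458,.113,.11],-6,8)
E
```

```text
[-0.0249, 0.0005, 0.0053] -0.18
[-0.0249, 0.0004, 0.0053] -0.18
[-0.0249, 0.0003, 0.0053] -0.18
[-0.0249, 0.0002, 0.0053] -0.18
[-0.0249, 0.0001, 0.0053] -0.18
[-0.0249, 0.0001, 0.0053] -0.18
[-0.0249, -0.0, 0.0053] -0.18
[-0.0249, -0.0001, 0.0053] -0.18
```

Emit:
carry_out:
  plan:
    - {"grip": 1,"dp": [-0.025,0,0],"rotation": [0,0,-0.2]}
    - {"grip": 1,"dp": [-0.025,0,0],"rotation": [0,0,-0.2]}
    - {"grip": 1,"dp": [-0.025,0,0.005],"rotation": [0,0,-0.2]}
    - {"grip": 1,"dp": [-0.025,0,0.005],"rotation": [0,0,-0.2]}
    - {"grip": 1,"dp": [-0.025,0,0.005],"rotation": [0,0,-0.2]}
    - {"grip": 1,"dp": [-0.025,0,0.01],"rotation": [0,0,-0.2]}
    - {"grip": 1,"dp": [-0.022,0,0.01],"rotation": [0,0,-0.2]}
    - {"grip": 1,"dp": [-0.015,0,0.006],"rotation": [0,0,0]}

```text
time_s: 11.08
tool_pos: [0.4688, 0.114, 0.1106]
tool_rot: [-179.9, -1.1, -6.2]
force: [0.7, -0.1, 0.8]
grip_width: 0.0346
```

```bash
python3 - <<'E'
from h import *
import cv2
cv2.imwrite("pics/s3.png",cv2.resize(env.read_camera("side")[160:320,100:340,::-1],None,fx=3.2,fy=3.2,interpolation=cv2.INTER_CUBIC))
print(env.get_obs()["tool_pos"],env.get_obs()["grip_width"])
plan([.459,.113,.065],-6,4)
E
```

```text
[0.46545149 0.11425364 0.10930768] 0.03060393061608653
[-0.0016, 0.0005, 0.0111] -0.04
[-0.0016, 0.0005, 0.0111] -0.04
[-0.0016, 0.0005, 0.0111] -0.04
[-0.0016, 0.0005, 0.0111] -0.04
```

View pics/s3.png

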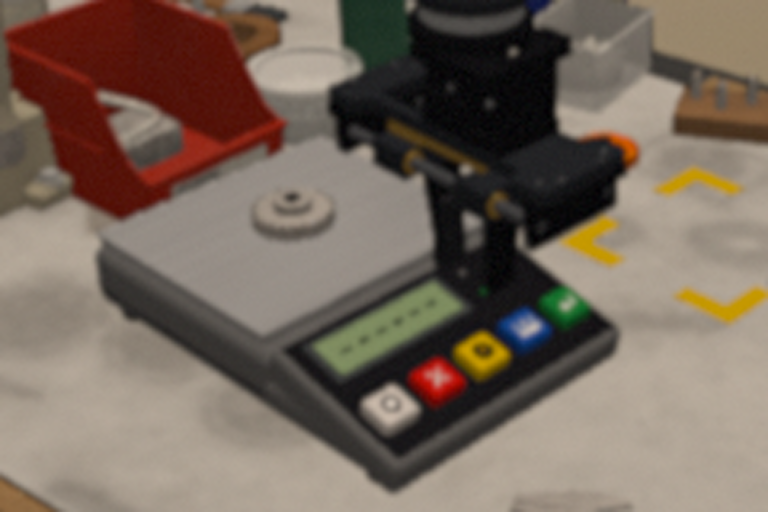

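The gear lies flat in the middle of the pan at (293,210), let go, and all the keys are up. Next I finish closing the fingers and press yellow.

Emit:
carry_out:
  plan:
    - {"grip": 1,"dp": [-0.0015,0,0.008],"rotation": [0,0.5,0]}
    - {"grip": 1,"dp": [-0.0015,0,0.008],"rotation": [0,0.5,0]}
    - {"grip": 1,"dp": [-0.0015,0,0.008],"rotation": [0,0,0]}
    - {"grip": 1,"dp": [-0.001,0,0.006],"rotation": [0,0,0]}
    - {"grip": 1,"dp": [0,0,0.003],"rotation": [0,0,0]}
    - {"grip": 1,"dp": [0,0,0],"rotation": [0,0,0]}

```text
time_s: 11.63
tool_pos: [0.4601, 0.1143, 0.0747]
tool_rot: [179.8, -2.0, -6.1]
force: [-0.4, -0.7, 0.4]
grip_width: 0.0011
```

Emit:
carry_out:
  plan:
    - {"grip": 1,"dp": [0,0.001,0.009],"rotation": [0,-1,0]}
    - {"grip": 1,"dp": [0,0,0.006],"rotation": [0,-1,0]}
    - {"grip": 1,"dp": [0,0,0.003],"rotation": [0,0,0]}
    - {"grip": 1,"dp": [0,0,0.002],"rotation": [0,0,0]}

```text
time_s: 11.97
tool_pos: [0.4628, 0.1137, 0.0551]
tool_rot: [179.9, -0.1, -6.1]
force: [-0.6, -0.9, 2.0]
grip_width: 0.0002
```

Emit:
carry_out:
  plan:
    - {"grip": 1,"dp": [0,0,0.003],"rotation": [0,0,0]}
    - {"grip": 1,"dp": [0,0,0.002],"rotation": [0,0,0]}

```text
time_s: 12.13
tool_pos: [0.4639, 0.1136, 0.0509]
tool_rot: [179.9, -0.2, -6.1]
force: [-5.4, -1.1, 16.6]
grip_width: 0.0006
```

Emit:
carry_out:
  plan:
    - {"grip": 1,"dp": [0,0,0.002],"rotation": [0,0,0]}
    - {"grip": 1,"dp": [0,0,0.001],"rotation": [0,0,0]}

```text
time_s: 12.3
tool_pos: [0.4639, 0.1136, 0.0511]
tool_rot: [179.7, -0.1, -6.1]
force: [-4.5, -1.4, 10.6]
grip_width: 0.0007
```

Emit:
carry_out:
  plan:
    - {"grip": 1,"dp": [0,0,-0.02],"rotation": [0,0,0]}
    - {"grip": 1,"dp": [0,0,-0.02],"rotation": [0,0,0]}
    - {"grip": 1,"dp": [0,0.025,0],"rotation": [0,0,0]}
    - {"grip": 1,"dp": [0,0.025,0],"rotation": [0,0,0]}
    - {"grip": 1,"dp": [0,0.022,0],"rotation": [0,0,0]}
    - {"grip": 1,"dp": [0,0,0],"rotation": [0,0,0]}
    - {"grip": 1,"dp": [0,0,0],"rotation": [0,0,0]}

```text
time_s: 12.88
tool_pos: [0.4573, 0.0427, 0.0957]
tool_rot: [179.8, -0.6, -5.8]
force: [-0.7, -0.0, -0.3]
grip_width: 0.0004
```

```bash
python3 - <<'E'
from h import *
plan([.4545,.0346,.062],-6,3)
E
```

```text
[-0.0007, 0.0028, 0.0112] 0.06
[-0.0006, 0.0028, 0.0112] 0.06
[-0.0006, 0.0028, 0.0112] 0.06
```

Emit:
carry_out:
  plan:
    - {"grip": 1,"dp": [-0.001,0.0028,0.01],"rotation": [0,0,0]}
    - {"grip": 1,"dp": [-0.001,0.0028,0.01],"rotation": [0,0,0]}
    - {"grip": 1,"dp": [-0.001,0.0028,0.01],"rotation": [0,0,0]}
    - {"grip": 1,"dp": [0,0,0],"rotation": [0,0,0]}

```text
time_s: 13.22
tool_pos: [0.4534, 0.0361, 0.0628]
tool_rot: [179.8, -0.6, -5.6]
force: [-0.7, -0.4, 0.0]
grip_width: 0.0005
```

Emit:
carry_out:
  plan:
    - {"grip": 1,"dp": [0,0.001,0.005],"rotation": [0,0,0]}
    - {"grip": 1,"dp": [0,0,0.003],"rotation": [0,0,0]}
    - {"grip": 1,"dp": [0,0,0.003],"rotation": [0,0,0]}
    - {"grip": 1,"dp": [0,0,0.002],"rotation": [0,0,0]}

```text
time_s: 13.55
tool_pos: [0.4539, 0.0359, 0.0499]
tool_rot: [179.7, -0.5, -5.5]
force: [-13.3, -1.6, 34.7]
grip_width: 0.0003
```

Emit:
carry_out:
  plan:
    - {"grip": 1,"dp": [0,0,0.002],"rotation": [0,0,0]}
    - {"grip": 1,"dp": [0,0,0.001],"rotation": [0,0,0]}

```text
time_s: 13.72
tool_pos: [0.4537, 0.0359, 0.0506]
tool_rot: [179.5, -0.3, -5.5]
force: [-6.2, -1.3, 10.4]
grip_width: 0.0006
```

Emit:
carry_out:
  plan:
    - {"grip": 1,"dp": [0,0,-0.02],"rotation": [0,0,0]}
    - {"grip": 1,"dp": [0,0,-0.03],"rotation": [0,0,0]}
    - {"grip": 1,"dp": [0,0,-0.03],"rotation": [0,0,0]}
    - {"grip": 1,"dp": [0,0.02,-0.02],"rotation": [0,0,0]}
    - {"grip": 1,"dp": [0,0.03,0],"rotation": [0,0,0]}
    - {"grip": 1,"dp": [0,0.02,0],"rotation": [0,0,0]}
    - {"grip": 1,"dp": [0,0,0],"rotation": [0,0,0]}
    - {"grip": 1,"dp": [0,0,0],"rotation": [0,0,0]}

```text
time_s: 14.38
tool_pos: [0.4483, -0.0308, 0.1569]
tool_rot: [179.6, -0.5, -5.0]
force: [0.2, 1.0, -0.1]
grip_width: 0.0006
```

```bash
python3 - <<'E'
from h import *
import cv2
cv2.imwrite("pics/s4.png",cv2.resize(env.read_camera("side")[120:400,80:460,::-1],None,fx=2,fy=2,interpolation=cv2.INTER_CUBIC))
E
```

```text
(no output)
```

View pics/s4.png

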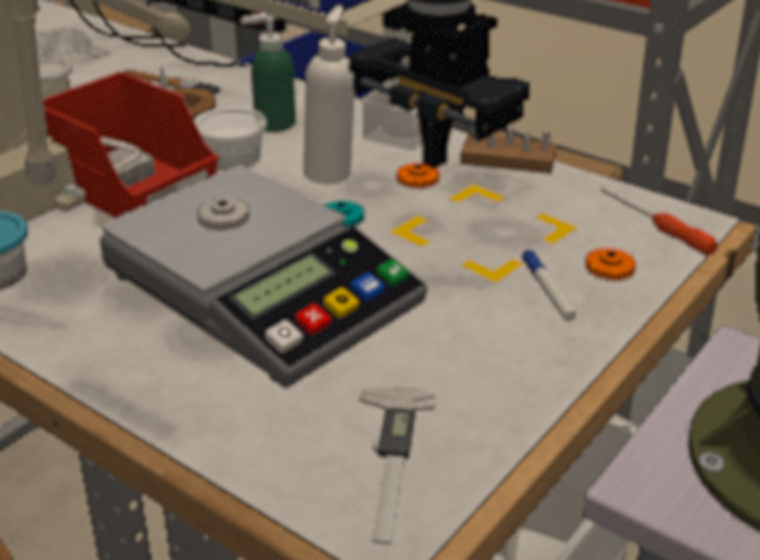

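The gear lies flat mid-pan at (222,212), all five keys are up, and nothing else has moved. The arm is clear, so I hand in.

```bash
python3 -c "
from cell import env
print(env.sign_off(), env.get_obs()['force'])"
```

```text
the job is handed in; nothing more can be done
the job is handed in; nothing more can be done
```

The part in the taped square was the steel gear, and I booked it in and handed the job in. With the pan empty I pressed the white zero key. I then set the gear down gently in the middle of the pan, let go, and pressed the yellow key and then the green enter key. It was done in about 14.5 s of robot time.

- **Key presses:** each key bottomed out. Force on the tool peaked at about 24 N on white, 17 N on yellow and 35 N on green, well above the 5 N needed to hold a key down. The 35 N came from stepping down a bit too fast, but it stayed under the 40 N limit. Key travel can't be read directly, so "fully down" rests on these forces, the tool height and, for the white key, a picture.
- **Placement:** the gripper let go of the gear about 4 mm from the pan's middle, with about 3 N on the tool at set-down.
- **Last picture:** the gear lies flat mid-pan, all five keys are up, the arm is clear, and the pin block and bystanders look unmoved. The display showed only dashes the whole time, so it gave no confirmation of the booking.

No check failed or disagreed. The sign-off gives no verdict.

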